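Kit one power supply into the nest tray

TASK

Set out the parts for one power supply in the kit tray: the transformer, the large capacitor, the short heat sink and the relay, each standing upright and fully down in the nest whose pocket is cut to its outline, lowered in rather than dropped. The slim capacitor and the long heat sink belong to another model: leave them standing where they are on the bench.

Things in the scene. Friction and masses are not known exactly. Their poses are not given: they have to be found in the camera images.
- transformer: Mains transformer, a nearly square block 50 mm (x) by 46 mm (y), 44 mm high: stack of steel laminations with flat end faces 50 mm apart in x (30 mm wide in y, full height), steel strap over the top, copper winding bulging out 8 mm at the middle of both y sides, about 0.32 kg. Stands loose on the bench in any yaw. Origin at the centre of its underside, z up.
- large_capacitor: Large electrolytic capacitor: blue can, 51 mm diameter, 60 mm high, black top with two screw terminals 4.5 mm proud, about 0.19 kg. Stands loose on the bench in any yaw. Origin at the centre of its underside, z up.
- short_heatsink: Short heat sink: aluminium extrusion with five upright fins that run along x; 54 mm long (x), 28 mm wide over the outer fins (y), 30 mm high, about 0.06 kg. Stands loose on the bench in any yaw. Origin at the centre of its underside, z up.
- relay: Power relay: black plastic box 32 mm (x) by 28 mm (y), 30 mm high, with five brass blade terminals standing 8 mm out of its top (38 mm in all), about 0.045 kg. Stands loose on the bench in any yaw. Origin at the centre of its underside, z up.
- slim_capacitor: Slim electrolytic capacitor, does not belong to this kit: like the large one, 60 mm high, but only 35 mm in diameter. Stands loose on the bench in any yaw. Origin at the centre of its underside, z up.
- long_heatsink: Long heat sink, does not belong to this kit: same profile as the short one (28 mm wide in y, 30 mm high), but 84 mm long (x). Stands loose on the bench in any yaw. Origin at the centre of its underside, z up.
- nest_transformer: Grey insert 88 x 88 mm, 11 mm high, fixed in the aluminium kit tray (2 x 2 inserts at 90 mm pitch, all turned alike). Origin: centre of its underside, 3 mm above the bench, z up. Pocket centred on it: dark floor at z = 3 mm, top face at z = 11 mm, upper 5 mm flared at 45 degrees. Pocket nearly square: 60 mm (x) by 56 mm (y) at the floor, 70 by 66 mm at the top.
- nest_capacitor: Grey insert 88 x 88 mm, 11 mm high, fixed in the aluminium kit tray (2 x 2 inserts at 90 mm pitch, all turned alike). Origin: centre of its underside, 3 mm above the bench, z up. Pocket centred on it: dark floor at z = 3 mm, top face at z = 11 mm, upper 5 mm flared at 45 degrees. Pocket round: 61 mm diameter at the floor, 71 mm at the top.
- nest_heatsink: Grey insert 88 x 88 mm, 11 mm high, fixed in the aluminium kit tray (2 x 2 inserts at 90 mm pitch, all turned alike). Origin: centre of its underside, 3 mm above the bench, z up. Pocket centred on it: dark floor at z = 3 mm, top face at z = 11 mm, upper 5 mm flared at 45 degrees. Pocket oblong: 64 mm (x) by 38 mm (y) at the floor, 74 by 48 mm at the top.
- nest_relay: Grey insert 88 x 88 mm, 11 mm high, fixed in the aluminium kit tray (2 x 2 inserts at 90 mm pitch, all turned alike). Origin: centre of its underside, 3 mm above the bench, z up. Pocket centred on it: dark floor at z = 3 mm, top face at z = 11 mm, upper 5 mm flared at 45 degrees. Smallest pocket, rectangular: 42 mm (x) by 38 mm (y) at the floor, 52 by 48 mm at the top.

How it is judged:
By the outcome, as a careful person would: the job done as asked, in the order asked, and still so for the second after the job is handed in, with the robot touching nothing.
It also fails if it takes over 106 s, if anything falls off the work surface, if the arm or the gripper's body presses on something with over 40 N, if the wrist force passes 120 N, or if a joint passes its speed limit or range.

ROBOT

A 6-joint arm with a two-finger parallel gripper is mounted at the origin on the work surface. World frame = base frame: x ahead of the robot, y to its left, z up, the work surface at z = 0. Lengths are in m, angles in rad, forces in N, time in s.
With the tool pointing down it reaches from about 0.225 to 0.875 m from the base axis. Payload 3.4 kg.
Tool frame: the origin (TCP) lies at the very end of the fingers, on their centre line; the grasp point (between the pads) lies 19 mm behind it; z points along the fingers, y is the line along which they close (so a half turn about z gives the same grasp; the last joint's range is limited). The gripper opens to 85 mm and grips with 20 to 120 N. Pads are 22 mm wide; open, the fingers measure 114 mm over their backs; the gripper's body (76 mm by 85 mm) begins 54 mm behind the grasp point. The pads swing forward as they close: fully open they stand 13 mm farther back than shut.
Start: joints at [-1.251, 0.276, 1.505, -0, 1.361, -0.121], TCP at [0.245, -0.52, 0.231] pointing down, gripper open.
Joint ranges: [-2.89, 2.89], [-0.75, 2.08], [0.22, 2.7], [-1.18, 4.32], [0.11, 2.71], [-2.7, 2.7]. Speed limits (rad/s): [2.57, 2.57, 3.14, 3.14, 3.14, 3.14].

INTERFACE

Orientations are given as a unit quaternion [w, x, y, z].
In Python, from rig import manip gives the robot as it stands. The module is installed in compiled form; this text tells all that it offers.
- The arm moves only by the tool play_rows, never from a script. Its argument "motion" is a list of rows, each a list of 5 numbers: the shift along the tool's x, y, z in units of 40 mm (1.0 is 40 mm), then the turn about the tool's z in units of 10 degrees (1.0 is 10 degrees), then the finger opening in mm, from 0 to 85.4. A call has 1 to 5 rows; each row is the pose to reach, as a shift and turn from the pose commanded when the call began, along the tool's axes at that moment; what a row does not reach only later rows make up. A row lasts 1/8 s, in which the tool goes at most 62.5 mm and 10.7 degrees, less where a joint would pass 70% of its speed; a pose out of reach is approached as far as the arm can. A call with a gripper value outside its range is refused whole. The fingers move at their own pace and stop on an object; "newtons" is the grip in N (left out, the last holds). Time passes only in rows, so rows that repeat a pose let the fingers close. It gives the time, the measured TCP pose, the force, the opening and the grip force at its end, in the units of the state.
- manip.get_state(): the state, without advancing time (a new reading comes with each control period).
- manip.get_image(name): name is "side" or "top"; returns a dict with "img" (400x640x3 uint8, red, green, blue), "range_z" (400x640 float32, m along the optical axis (not along the pixel's ray), 0 where there is no reading), "fx", "fy", "cx", "cy" (pixels), "D" ([k1, k2, p1, p2, k3] as OpenCV has them; the pictures are not rectified), "R" (3x3) and "t" (3): a world point X has camera coordinates R X + t. Camera axes: x right, y down, z forward; pixel columns grow to the right and rows downward; lengths in m; the calibration is good to about 2 mm. A picture is of the moment at which its call begins.
- manip.sign_off(): hands the job in; it is judged then, once.
The state is a dict: "clock": time; "qpos": joint angles; "qd": joint speeds; "effort": joint torques, N m; "position": TCP position; "ee_rot": TCP orientation; "contact_force": force on the tool from outside, world axes, zero at the start; "moment": the same for the moment, N m; "width": finger opening in m; "gripper_force": force on a finger pad.
Only numpy, scipy, OpenCV 4.12 (cv2) and the standard library are available. Lean on these libraries where they do the work, as an engineer would, in place of code of your own. Each camera call takes 0.05 s, during which the arm holds its last target. There are 200 camera calls.

## Working session

There is one attempt and no reset: what is moved stays moved. The work goes in short steps, Python scripts to look and compute and a tool call to move; the robot and the scene stay as the last step left them, time stands still between calls to the robot, and variables do not carry over. Pictures are saved under pics/ and viewed, at most 14 in all, crops included, and the job is handed in when it is done.

Besides the shell and the picture viewer there is one more tool, called after "Call:" by a JSON object that holds its "op" and its "data", one argument or row to a line. play_rows: Moves the arm, as the interface text tells. Its arguments: {"type":"object","properties":{"motion":{"type":"array","items":{"type":"array","items":{"type":"number"}}},"newtons":{"type":"number"}},"required":["motion"]}

```bash
mkdir -p pics; cat > h.py <<'E'
import numpy as np, cv2
from rig import manip
def cam(n):
    d=manip.get_image(n); d['K']=np.array([[d['fx'],0,d['cx']],[0,d['fy'],d['cy']],[0,0,1.]])
    d['R']=np.array(d['R']);d['t']=np.array(d['t']);d['D']=np.array(d['D'],float);return d
def save(d,f): cv2.imwrite(f,cv2.cvtColor(d['img'],cv2.COLOR_RGB2BGR))
def onplane(d,uv,z):
    p=cv2.undistortPoints(np.array(uv,float).reshape(-1,1,2),d['K'],d['D']).reshape(-1,2)
    r=np.c_[p,np.ones(len(p))]@d['R']; c=-d['R'].T@d['t']
    return c+r*((z-c[2])/r[:,2])[:,None]
def cloud(d):
    v,u=np.mgrid[0:400,0:640]; uv=np.stack([u,v],-1).reshape(-1,1,2).astype(float)
    p=cv2.undistortPoints(uv,d['K'],d['D']).reshape(-1,2); zz=d['range_z'].reshape(-1,1)
    X=(np.c_[p,np.ones(len(p))]*zz-d['t'])@d['R']; X[zz[:,0]==0]=np.nan
    return X.reshape(400,640,3)
E
python3 - <<'E'
from h import *
for n in('top','side'):
    d=cam(n);save(d,f'pics/{n}0.png');print(n,-d['R'].T@d['t'],d['R'][2],(d['range_z']>0).mean())
print(manip.get_state())
E
```

```text
top [ 0.36433146 -0.01542892  0.92476212] [ 0.20489136 -0.01077375 -0.97872543] 0.99603515625
side [ 0.3039038  -0.44518989  0.61445977] [ 0.28263238  0.59161454 -0.75505707] 0.99590625
{'clock': 0.1, 'qpos': array([-1.25099608e+00,  2.76541242e-01,  1.50598545e+00, -2.51552871e-05,
        1.36066825e+00, -1.21017936e-01]), 'qd': array([ 0.00184302, -0.0008913 , -0.00245058,  0.00106089,  0.00026845,
        0.00122739]), 'effort': array([ 1.92859145e-03, -4.17698193e+01, -2.46405691e+01, -3.83016686e-05,
        5.79425294e-03, -3.32726145e-06]), 'position': array([ 0.24517643, -0.51961356,  0.23052918]), 'ee_rot': array([-7.95969942e-04,  9.75807203e-01,  2.18631333e-01, -9.17337917e-05]), 'contact_force': array([ 0.97986607, -0.03069272, -1.04546965]), 'moment': array([-0.02933607, -0.00418181, -0.04378356]), 'gripper_force': 0.0, 'width': 0.08561108882178567}
```

View pics/top0.png

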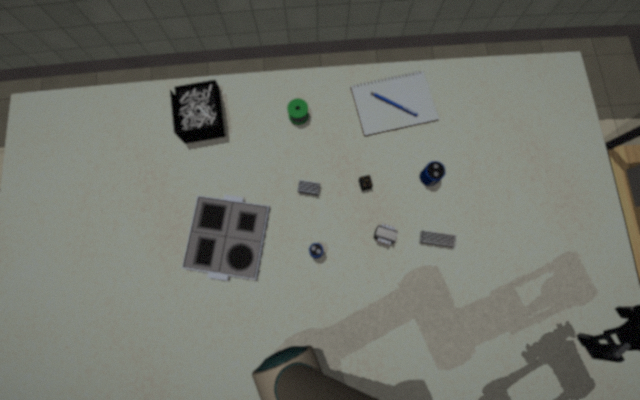

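View pics/side0.png

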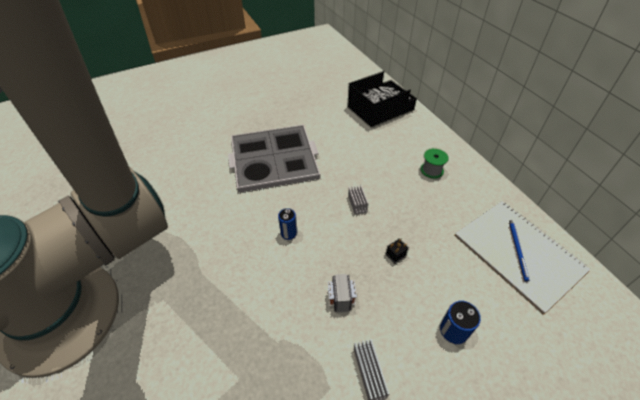

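The top view shows the short heat sink at (309,188), relay (365,183), large capacitor (432,173), transformer (385,234), long heat sink (437,239) and slim capacitor (317,251). The nests are transformer (211,216), relay (247,221), heat sink (204,251) and capacitor (240,257). The side view shows the same things, with the large capacitor at (459,322), transformer (342,292), relay (397,250) and short heat sink (358,200).

```bash
python3 - <<'E'
from h import *
O=dict(hs=(309,188),relay=(365,183),cap=(432,173),tr=(385,234),longhs=(437,239),slim=(317,251))
S=dict(hs=(358,200),relay=(397,250),cap=(459,322),tr=(342,292),longhs=(370,372),slim=(288,224))
H=dict(hs=.03,relay=.03,cap=.06,tr=.044,longhs=.03,slim=.06)
for n,o in(('top',O),('side',S)):
    d=cam(n);X=cloud(d)
    m=((X[...,2]>.012)&(X[...,2]<.1)).astype(np.uint8)
    k,L=cv2.connectedComponents(m)
    b=X[(X[...,2]<.01)&(X[...,2]>-.02)&(np.abs(X[...,1])<.2)&(X[...,0]>.3)&(X[...,0]<.6)];print(n,'bench z',np.median(b[:,2]),b[:,2].std())
    for name,(u,v) in o.items():
        w=L[v-6:v+7,u-6:u+7].ravel();w=w[w>0]
        l=np.bincount(w).argmax();P=X[L==l];
        T=P[P[:,2]>H[name]-.006]
        r=cv2.minAreaRect(T[:,:2].astype(np.float32)*1000)
        print(name,len(P),len(T),'zmax %.3f'%np.percentile(P[:,2],98),'topmed',np.round(np.median(T,axis=0),4),'rect',np.round(r[0],1),np.round(r[1],1),round(r[2],1))
    # pockets: dark pixels
    g=cv2.cvtColor(d['img'],cv2.COLOR_RGB2GRAY)
    P3=X
    reg=(X[...,0]>.3)&(X[...,0]<.6)&(X[...,1]>.12)&(X[...,1]<.42)
    k,L,st,ce=cv2.connectedComponentsWithStats(((g<62)&reg).astype(np.uint8))
    for i in range(1,k):
        if st[i,4]>60:
            v,u=np.nonzero(L==i);W=onplane(d,np.c_[u,v],.006)
            r=cv2.minAreaRect(W[:,:2].astype(np.float32)*1000)
            print('pocket',np.round(ce[i]),st[i,4],np.round(r[0],1),np.round(r[1],1),round(r[2],1))
    u0,v0,u1,v1=(170,150,470,300) if n=='top' else (210,110,500,400)
    cv2.imwrite(f'pics/{n}c.png',cv2.resize(cv2.cvtColor(d['img'],4)[v0:v1,u0:u1],None,fx=2,fy=2,interpolation=2))
E
```

```text
top bench z 0.0002472141433890866 0.002199526621671224
hs 260 147 zmax 0.033 topmed [ 0.6021 -0.0081  0.0294] rect [602.3  -7. ] [53.6 28.6] 76.5
relay 159 140 zmax 0.038 topmed [ 0.6034 -0.1533  0.0298] rect [ 603.2 -153.9] [31.1 28.4] 9.0
cap 455 330 zmax 0.064 topmed [ 0.6099 -0.3232  0.0604] rect [ 610.  -324.9] [48.7 49.8] 40.0
tr 376 274 zmax 0.047 topmed [ 0.4654 -0.1873  0.0433] rect [ 465.5 -188.1] [50.2 44. ] 71.1
longhs 352 215 zmax 0.033 topmed [ 0.4458 -0.3189  0.0294] rect [ 445.5 -319.8] [82.3 29.4] 77.1
slim 184 168 zmax 0.066 topmed [ 0.4386 -0.0135  0.0609] rect [438.2 -13.7] [30.8 33.3] 85.3
pocket [212. 216.] 594 [549.4 245.5] [62.  65.1] 77.3
pocket [246. 221.] 303 [529.4 157. ] [43.  47.5] 76.8
pocket [204. 251.] 454 [461.  265.9] [43.5 68.3] 77.2
pocket [240. 257.] 534 [441.3 177.5] [63.  62.7] 87.5
side bench z 0.0012044757208202574 0.0016653592044635194
hs 343 217 zmax 0.033 topmed [ 0.6055 -0.0093  0.0303] rect [605.8  -7.5] [56.6 28.7] 76.7
relay 318 244 zmax 0.039 topmed [ 0.6056 -0.156   0.031 ] rect [ 607.1 -154.4] [31.9 28.7] 8.7
cap 1213 813 zmax 0.065 topmed [ 0.6105 -0.3248  0.0614] rect [ 612.3 -324.3] [49.  50.4] 66.0
tr 834 560 zmax 0.047 topmed [ 0.4686 -0.1892  0.0439] rect [ 469.4 -188.8] [51.  44.4] 63.0
longhs 1093 665 zmax 0.033 topmed [ 0.4479 -0.3236  0.0303] rect [ 448.2 -319.8] [84.4 29.1] 77.8
slim 463 233 zmax 0.066 topmed [ 0.4413 -0.0167  0.0617] rect [441.8 -14.6] [34.6 32.8] 65.8
pocket [288. 141.] 329 [553.1 249.3] [53.7 60.5] 77.4
pocket [252. 146.] 237 [464.7 269.6] [35.4 64.6] 77.0
pocket [295. 165.] 190 [532.8 160.9] [36.1 42.5] 77.0
pocket [257. 171.] 370 [443.6 180.5] [57.6 58.5] 69.0
```

View pics/sidec.png

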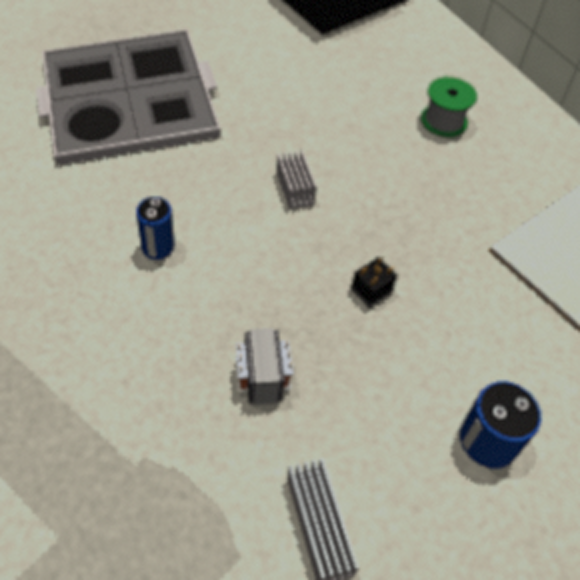

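```bash
python3 - <<'E'
from h import *
for n,(u,v) in(('top',(385,234)),('side',(342,292))):
    d=cam(n);X=cloud(d);c=np.array([.4675,-.1885])
    a=np.hypot(X[...,0]-c[0],X[...,1]-c[1])<.05
    for z in(.030,.038,.041):
        P=X[a&(X[...,2]>z)&(X[...,2]<.07)][:,:2]*1000
        # extents vs angle
        A=np.radians(np.arange(40,100,3)); e=[]
        for t in A:
            q=P@[np.cos(t),np.sin(t)];e.append(np.percentile(q,99)-np.percentile(q,1))
        print(n,z,len(P),np.round(e,0).astype(int))
    p=cv2.resize(cv2.cvtColor(d['img'],4)[v-25:v+25,u-30:u+30],None,fx=8,fy=8,interpolation=2);cv2.imwrite(f'pics/tr{n}.png',p)
a,b=cv2.imread('pics/trtop.png'),cv2.imread('pics/trside.png');cv2.imwrite('pics/tr.png',cv2.resize(np.hstack([a,b]),(800,333)))
E
```

```text
top 0.03 346 [50 50 50 50 50 49 49 49 49 49 49 49 49 49 49 49 50 50 50 50]
top 0.038 280 [51 51 51 51 50 50 49 49 49 49 49 49 49 49 49 50 50 50 50 50]
top 0.041 231 [49 49 49 49 49 49 49 49 49 49 49 49 50 50 50 51 51 51 51 50]
side 0.03 718 [51 51 51 51 50 50 51 50 50 50 50 51 51 51 52 52 52 52 52 52]
side 0.038 565 [50 51 51 51 51 51 50 50 50 50 50 50 51 51 51 51 51 52 51 51]
side 0.041 486 [50 51 51 51 51 51 50 50 50 50 50 50 51 51 51 51 51 51 51 51]
```

View pics/tr.png

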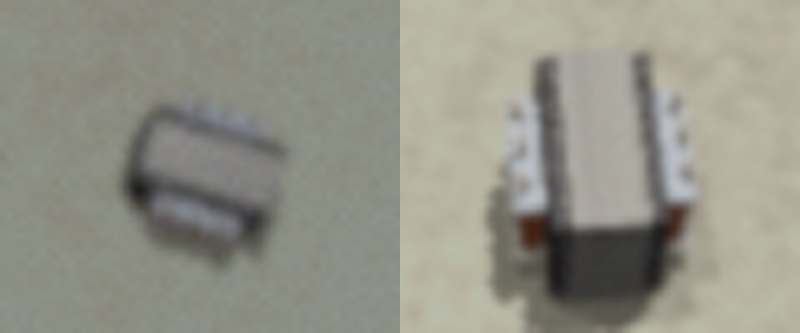

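The transformer close-up shows the steel strap running along the lamination (x) axis. In the side half its edges run from (558,55) to (572,225) and from (637,55) to (660,225), so I'll take the yaw from them.

```bash
python3 - <<'E'
from h import *
d=cam('side')
f=lambda x,y:(312+(x-400)/6.667,267+y/6.667)
W=onplane(d,[f(558,55),f(572,225),f(637,55),f(660,225)],.044)
print(W); 
for i in(0,2): e=W[i]-W[i+1];print(np.degrees(np.arctan2(e[1],e[0])),np.hypot(*e[:2]))
print(W.mean(0))
d=cam('top');f=lambda x,y:(355+x/6.667,209+y/6.667)
W=onplane(d,[f(155,112),f(283,152),f(135,190),f(262,220)],.044)
for i in(0,2): e=W[i]-W[i+1];print(np.degrees(np.arctan2(e[1],e[0])),np.hypot(*e[:2]))
print(W.mean(0))
E
```

```text
[[ 0.47051717 -0.16303349  0.044     ]
 [ 0.45141101 -0.20692197  0.044     ]
 [ 0.48890743 -0.17212164  0.044     ]
 [ 0.47093461 -0.216573    0.044     ]]
66.47484697348095 0.047866938767854646
67.98525427903694 0.04794732851803247
[ 0.47044255 -0.18966252  0.044     ]
67.79738551670879 0.048517477370284084
72.02882583005288 0.047025255860893754
[ 0.46383386 -0.18772646  0.044     ]
```

```bash
cat >> h.py <<'E'
from scipy.spatial.transform import Rotation as Ro
def to(*targets):
    s=manip.get_state();w,x,y,z=s['ee_rot'];R=Ro.from_quat([x,y,z,w]).as_matrix();p=s['position']
    th=np.degrees(np.arctan2(R[1,0],R[0,0]))
    print('t',round(s['clock'],2),'p',np.round(p,4),'th',round(th,2),'w',round(s['width'],4),'tilt',np.round(R[2],4))
    for X,Y,Z,T in targets:
        dt=(T-th+180)%360-180
        print(np.round(R.T@(np.array([X,Y,Z])-p)/.04,3),'turn',round(-dt/10,3))
E
python3 -c "
from h import *
to((.468,-.1885,.10,-22.5),(.468,-.1885,.012,-22.5))"
```

```text
t 0.4 p [ 0.2453 -0.52    0.2312] th 25.25 w 0.0854 tilt [ 0.e+00 -2.e-04 -1.e+00]
[ 8.571 -5.12   3.281] turn 4.775
[ 8.571 -5.12   5.481] turn 4.775
```

Call:
{"op": "play_rows", "data": {
  "motion": [
    [8.57,-5.12,1.5,4.77,85],
    [8.57,-5.12,1.5,4.77,85],
    [8.57,-5.12,1.5,4.77,85],
    [8.57,-5.12,1.5,4.77,85],
    [8.57,-5.12,1.5,4.77,85]
  ],
  "newtons": 60
}}

```text
clock: 1.02
position: [0.4109, -0.2748, 0.1871]
ee_rot: [0.0, 0.98, -0.197, 0.001]
contact_force: [0.5, 0.1, -0.6]
width: 0.0849
gripper_force: 0.0
```

```bash
python3 -c "
from h import *
to((.468,-.1885,.10,-22.5),(.468,-.1885,.012,-22.5))"
```

```text
t 1.02 p [ 0.4109 -0.2748  0.1871] th -22.75 w 0.0849 tilt [ 1.4e-03  5.0e-04 -1.0e+00]
[ 0.48  -2.543  2.178] turn -0.025
[ 0.477 -2.544  4.378] turn -0.025
```

Call:
{"op": "play_rows", "data": {
  "motion": [
    [0.4,-2,1.5,0,85],
    [0.4,-2,1.5,0,85],
    [0.4,-2,1.5,0,85],
    [0.4,-2,1.5,0,85]
  ]
}}

```text
clock: 1.52
position: [0.4555, -0.2089, 0.1277]
ee_rot: [0.001, 0.981, -0.194, 0.0]
contact_force: [-0.2, -1.8, -0.2]
width: 0.085
gripper_force: 0.0
```

```bash
python3 -c "
from h import *
to((.468,-.1885,.10,-22.5),(.468,-.1885,.012,-22.5))"
```

```text
t 1.52 p [ 0.4555 -0.2089  0.1277] th -22.42 w 0.085 tilt [ 0.0011  0.001  -1.    ]
[ 0.094 -0.592  0.691] turn 0.008
[ 0.092 -0.594  2.891] turn 0.008
```

Call:
{"op": "play_rows", "data": {
  "motion": [
    [0.1,-0.6,0.7,0,85],
    [0.1,-0.6,0.7,0,85],
    [0.1,-0.6,0.7,0,85]
  ]
}}

```text
clock: 1.9
position: [0.4683, -0.189, 0.1002]
ee_rot: [0.001, 0.981, -0.195, 0.001]
contact_force: [0.5, -0.3, 0.3]
width: 0.085
gripper_force: 0.0
```

```bash
python3 -c "
from h import *
to((.468,-.1885,.012,-22.5))"
```

```text
t 1.9 p [ 0.4683 -0.189   0.1002] th -22.49 w 0.085 tilt [ 0.002  0.001 -1.   ]
[-0.016 -0.012  2.205] turn 0.001
```

Call:
{"op": "play_rows", "data": {
  "motion": [
    [0,0,1.2,0,85],
    [0,0,2.0,0,85],
    [0,0,2.2,0,85],
    [0,0,2.2,0,60],
    [0,0,2.2,0,40]
  ]
}}

```text
clock: 2.52
position: [0.4692, -0.1884, 0.0126]
ee_rot: [0.001, 0.981, -0.195, 0.002]
contact_force: [-0.6, 0.6, -0.2]
width: 0.0513
gripper_force: 0.0
```

Call:
{"op": "play_rows", "data": {
  "motion": [
    [0,0,0,0,40],
    [0,0,0,0,40],
    [0,0,0,0,40]
  ]
}}

```text
clock: 2.9
position: [0.4695, -0.1885, 0.0128]
ee_rot: [0.001, 0.981, -0.194, 0.002]
contact_force: [-0.6, -1.6, 6.7]
width: 0.0491
gripper_force: 63.7
```

Call:
{"op": "play_rows", "data": {
  "motion": [
    [0,0,-0.5,0,40],
    [0,0,-1.6,0,40],
    [0,0,-2.8,0,40],
    [0,0,-2.8,0,40]
  ]
}}

```text
clock: 3.4
position: [0.4706, -0.1887, 0.127]
ee_rot: [0.001, 0.981, -0.194, 0.004]
contact_force: [0.5, 0.2, -3.2]
width: 0.0487
gripper_force: 63.3
```

```bash
python3 -c "
from h import *
to((.551,.2475,.12,77.2),(.551,.2475,.019,77.2))"
```

```text
t 3.4 p [ 0.4706 -0.1887  0.127 ] th -22.43 w 0.0487 tilt [ 0.0092  0.0012 -1.    ]
[ -2.305 -10.847   0.14 ] turn -9.963
[ -2.328 -10.85    2.665] turn -9.963
```

Call:
{"op": "play_rows", "data": {
  "motion": [
    [-0.2,-1,0,-1,40],
    [-0.5,-2.4,0,-2,40],
    [-0.8,-3.8,0,-3,40],
    [-1.1,-5.2,0,-4,40],
    [-1.4,-6.5,0,-5,40]
  ]
}}

```text
clock: 4.03
position: [0.5144, 0.0762, 0.1215]
ee_rot: [-0.0, 0.97, 0.241, -0.001]
contact_force: [1.6, 0.1, -3.2]
width: 0.0493
gripper_force: 63.3
```

```bash
python3 -c "
from h import *
to((.551,.2475,.12,77.2),(.551,.2475,.019,77.2))"
```

```text
t 4.03 p [0.5144 0.0762 0.1215] th 27.9 w 0.0493 tilt [-0.0024 -0.0011 -1.    ]
[ 2.813 -3.356  0.035] turn -4.93
[ 2.819 -3.354  2.56 ] turn -4.93
```

Call:
{"op": "play_rows", "data": {
  "motion": [
    [0.8,-1.0,0,-1,40],
    [1.7,-2.0,0,-2,40],
    [2.6,-3.1,0,-3,40],
    [2.8,-3.35,0,-4,40],
    [2.8,-3.35,0,-4.93,40]
  ]
}}

```text
clock: 4.65
position: [0.5515, 0.2463, 0.1207]
ee_rot: [-0.001, 0.781, 0.625, -0.002]
contact_force: [-0.3, -1.4, -2.7]
width: 0.0492
gripper_force: 63.4
```

Call:
{"op": "play_rows", "data": {
  "motion": [
    [0,0,0,0,40],
    [0,0,0,0,40]
  ]
}}

```text
clock: 4.9
position: [0.5522, 0.2444, 0.1221]
ee_rot: [-0.0, 0.784, 0.621, -0.001]
contact_force: [0.2, -0.3, -2.8]
width: 0.0491
gripper_force: 63.4
```

```bash
python3 - <<'E'
from h import *
to((.551,.2475,.12,77.2),(.551,.2475,.019,77.2))
a=[]
for n in('top','side'):
    d=cam(n);X=cloud(d);P=X[(X[...,2]>.07)&(X[...,2]<.16)&(np.hypot(X[...,0]-.551,X[...,1]-.2475)<.1)]
    print(n,len(P))
    save(d,f'pics/{n}1.png');a.append(cv2.imread(f'pics/{n}1.png'))
cv2.imwrite('pics/p1.png',np.hstack([cv2.resize(a[0][130:300,140:310],(400,400)),cv2.resize(a[1][50:220,190:360],(400,400))]))
E
```

```text
t 4.9 p [0.5522 0.2444 0.1221] th 76.71 w 0.0491 tilt [-0.0011 -0.0016 -1.    ]
[ 0.068 -0.046  0.052] turn -0.049
[ 0.071 -0.042  2.577] turn -0.049
top 410
side 676
```

View pics/p1.png

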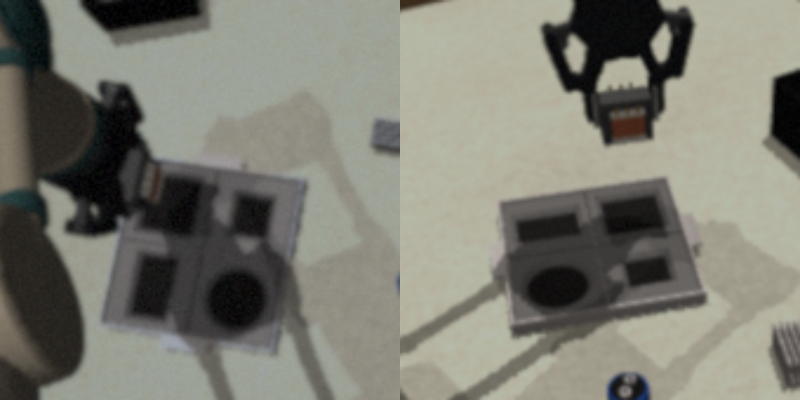

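The picture shows the transformer held level between the fingers, at (155,185) in the top half and (627,115) in the side half, in front of and above its nest. I'll lower it now.

Call:
{"op": "play_rows", "data": {
  "motion": [
    [0.07,-0.04,0.6,-0.05,40],
    [0.07,-0.04,1.3,-0.05,40],
    [0.07,-0.04,1.9,-0.05,40],
    [0.07,-0.04,1.9,-0.05,40],
    [0.07,-0.04,1.9,-0.05,40]
  ]
}}

```text
clock: 5.62
position: [0.5528, 0.248, 0.0479]
ee_rot: [0.0, 0.781, 0.625, 0.001]
contact_force: [0.7, 0.8, -1.9]
width: 0.0493
gripper_force: 63.2
```

```bash
python3 - <<'E'
from h import *
to((.551,.2475,.019,77.2))
E
```

```text
t 5.62 p [0.5528 0.248  0.0479] th 77.31 w 0.0493 tilt [ 8.0e-04  1.4e-03 -1.0e+00]
[-0.022 -0.041  0.723] turn 0.011
```

Call:
{"op": "play_rows", "data": {
  "motion": [
    [-0.02,-0.04,0.25,0,40],
    [-0.02,-0.04,0.45,0,40],
    [-0.02,-0.04,0.6,0,40],
    [-0.02,-0.04,0.68,0,40],
    [-0.02,-0.04,0.7,0,40]
  ]
}}

```text
clock: 6.25
position: [0.5501, 0.2474, 0.0189]
ee_rot: [-0.0, 0.781, 0.625, -0.0]
contact_force: [-2.3, -0.4, -0.1]
width: 0.0492
gripper_force: 63.7
```

Call:
{"op": "play_rows", "data": {
  "motion": [
    [0,0,0,0,40],
    [0,0,0,0,40]
  ]
}}

```text
clock: 6.5
position: [0.5504, 0.2476, 0.0192]
ee_rot: [0.0, 0.781, 0.625, 0.0]
contact_force: [-0.1, -0.2, -2.6]
width: 0.0491
gripper_force: 63.6
```

Call:
{"op": "play_rows", "data": {
  "motion": [
    [0,0,0.03,0,40],
    [0,0,0.05,0,40],
    [0,0,0.05,0,40]
  ]
}}

```text
clock: 6.88
position: [0.5505, 0.2476, 0.0188]
ee_rot: [0.0, 0.781, 0.625, 0.001]
contact_force: [-3.4, -0.6, 7.8]
width: 0.0493
gripper_force: 64.8
```

Call:
{"op": "play_rows", "data": {
  "motion": [
    [0,0,0,0,53],
    [0,0,0,0,58],
    [0,0,0,0,64],
    [0,0,-0.3,0,68],
    [0,0,-1.2,0,68]
  ]
}}

```text
clock: 7.5
position: [0.5488, 0.247, 0.0642]
ee_rot: [-0.001, 0.781, 0.625, -0.002]
contact_force: [0.4, -0.1, 0.2]
width: 0.0682
gripper_force: 0.0
```

Call:
{"op": "play_rows", "data": {
  "motion": [
    [0,0,-1,0,85],
    [0,0,-1.6,0,85],
    [0,0,-1.6,0,85]
  ]
}}

```text
clock: 7.88
position: [0.5519, 0.2481, 0.1319]
ee_rot: [0.001, 0.781, 0.625, 0.003]
contact_force: [0.2, 0.2, -0.1]
width: 0.0846
gripper_force: 0.0
```

```bash
python3 - <<'E'
from h import *
to((.611,-.3246,.14,25),(.611,-.3246,.14,60))
E
```

```text
t 7.88 p [0.5519 0.2481 0.1319] th 77.36 w 0.0846 tilt [ 0.0029  0.0051 -1.    ]
[-13.646   4.577  -0.219] turn 5.236
[-13.646   4.577  -0.219] turn 1.736
```

Call:
{"op": "play_rows", "data": {
  "motion": [
    [-1.2,0.4,0,0,85],
    [-2.6,0.85,0,0,85],
    [-4,1.35,0,0,85],
    [-5.4,1.8,0,0,85],
    [-6.8,2.3,0,0,85]
  ]
}}

```text
clock: 8.5
position: [0.5795, -0.0397, 0.1277]
ee_rot: [-0.001, 0.781, 0.625, -0.001]
contact_force: [0.6, -0.1, 1.2]
width: 0.0846
gripper_force: 0.0
```

Call:
{"op": "play_rows", "data": {
  "motion": [
    [-1.4,0.5,0,0,85],
    [-2.8,0.95,0,0,85],
    [-4.2,1.4,0,0,85],
    [-5.6,1.9,0,0,85],
    [-6.8,2.28,0,0,85]
  ]
}}

```text
clock: 9.12
position: [0.6092, -0.3254, 0.1273]
ee_rot: [-0.001, 0.781, 0.625, -0.0]
contact_force: [0.4, -0.2, 0.9]
width: 0.0849
gripper_force: 0.0
```

Call:
{"op": "play_rows", "data": {
  "motion": [
    [0,0,0,0,85],
    [0,0,0,0,85]
  ]
}}

```text
clock: 9.38
position: [0.609, -0.3225, 0.1275]
ee_rot: [-0.002, 0.781, 0.625, -0.0]
contact_force: [0.0, 0.7, -0.0]
width: 0.085
gripper_force: 0.0
```

```bash
python3 - <<'E'
from h import *
to((.611,-.3246,.10,77.3),(.611,-.3246,.016,77.3))
E
```

```text
t 9.38 p [ 0.609  -0.3225  0.1275] th 77.32 w 0.085 tilt [ 0.0018 -0.003  -1.    ]
[-0.041  0.063  0.687] turn 0.002
[-0.045  0.069  2.787] turn 0.002
```

Call:
{"op": "play_rows", "data": {
  "motion": [
    [-0.05,0.07,0.5,0,85],
    [-0.05,0.07,1.5,0,85],
    [-0.05,0.07,2.4,0,85],
    [-0.05,0.07,2.75,0,85],
    [-0.05,0.07,2.75,0,65]
  ]
}}

```text
clock: 10.0
position: [0.6117, -0.3247, 0.0178]
ee_rot: [-0.001, 0.78, 0.625, -0.0]
contact_force: [0.8, 0.1, -0.2]
width: 0.0692
gripper_force: 0.0
```

Call:
{"op": "play_rows", "data": {
  "motion": [
    [0,0,0,0,55],
    [0,0,0,0,40],
    [0,0,0,0,40],
    [0,0,0,0,40]
  ]
}}

```text
clock: 10.5
position: [0.6134, -0.3267, 0.0211]
ee_rot: [0.002, 0.781, 0.625, 0.001]
contact_force: [0.9, -0.2, 6.2]
width: 0.0499
gripper_force: 62.4
```

Call:
{"op": "play_rows", "data": {
  "motion": [
    [0,0,-0.5,0,40],
    [0,0,-1.5,0,40],
    [0,0,-2.6,0,40],
    [0,0,-2.6,0,40],
    [0,0,-2.6,0,40]
  ]
}}

```text
clock: 11.12
position: [0.6113, -0.3255, 0.1222]
ee_rot: [-0.001, 0.781, 0.625, -0.0]
contact_force: [-0.7, -0.1, -2.7]
width: 0.0499
gripper_force: 62.5
```

```bash
python3 - <<'E'
from h import *
to((.4425,.179,.12,77.2),(.4425,.179,.025,77.2))
E
```

```text
t 11.12 p [ 0.6113 -0.3255  0.1222] th 77.35 w 0.0499 tilt [ 5.0e-04 -1.7e-03 -1.0e+00]
[11.383 -6.88   0.074] turn 0.015
[11.381 -6.876  2.449] turn 0.015
```

Call:
{"op": "play_rows", "data": {
  "motion": [
    [1,-0.6,0,0,40],
    [2.2,-1.35,0,0,40],
    [3.4,-2.1,0,0,40],
    [4.6,-2.8,0,0,40],
    [5.8,-3.5,0,0,40]
  ]
}}

```text
clock: 11.75
position: [0.5241, -0.067, 0.1211]
ee_rot: [-0.002, 0.781, 0.625, -0.001]
contact_force: [-0.1, 0.1, -1.9]
width: 0.0499
gripper_force: 62.7
```

Call:
{"op": "play_rows", "data": {
  "motion": [
    [1.2,-0.75,0,0,40],
    [2.4,-1.5,0,0,40],
    [3.6,-2.2,0,0,40],
    [4.8,-2.9,0,0,40],
    [5.55,-3.36,0,0,40]
  ]
}}

```text
clock: 12.38
position: [0.4411, 0.1788, 0.1213]
ee_rot: [-0.001, 0.78, 0.626, -0.002]
contact_force: [0.1, -0.6, -1.4]
width: 0.0499
gripper_force: 62.7
```

Call:
{"op": "play_rows", "data": {
  "motion": [
    [0,0,0,0,40],
    [0,0,0,0,40]
  ]
}}

```text
clock: 12.62
position: [0.4431, 0.1765, 0.122]
ee_rot: [-0.0, 0.78, 0.625, -0.001]
contact_force: [0.4, -0.2, -0.5]
width: 0.0498
gripper_force: 62.7
```

```bash
python3 - <<'E'
from h import *
to((.4425,.179,.12,77.2),(.4425,.179,.025,77.2))
d=cam('side');save(d,'pics/side2.png')
a=cv2.imread('pics/side2.png');cv2.imwrite('pics/p2.png',cv2.resize(a[40:240,160:360],(500,500)))
E
```

```text
t 12.62 p [0.4431 0.1765 0.122 ] th 77.39 w 0.0498 tilt [-0.0018 -0.0018 -1.    ]
[ 0.058 -0.028  0.049] turn 0.019
[ 0.062 -0.024  2.424] turn 0.019
```

View pics/p2.png

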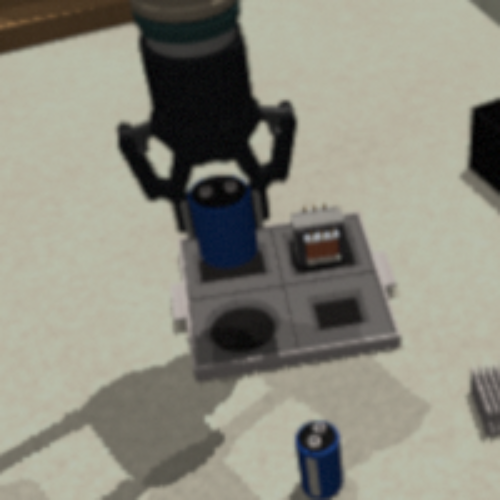

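The side crop shows the transformer seated upright in its nest at (322,240), and the large capacitor hanging straight in the fingers at (225,225), over its round pocket (240,327).

Call:
{"op": "play_rows", "data": {
  "motion": [
    [0.06,-0.03,0.5,0,40],
    [0.06,-0.03,1.2,0,40],
    [0.06,-0.03,1.8,0,40],
    [0.06,-0.03,1.95,0,40],
    [0.06,-0.03,1.95,0,40]
  ]
}}

```text
clock: 13.3
position: [0.4435, 0.179, 0.0449]
ee_rot: [-0.0, 0.781, 0.624, -0.0]
contact_force: [1.1, -0.3, -1.5]
width: 0.0501
gripper_force: 62.7
```

```bash
python3 - <<'E'
from h import *
to((.4425,.179,.027,77.2))
E
```

```text
t 13.3 p [0.4435 0.179  0.0449] th 77.28 w 0.0501 tilt [-4.e-04 -4.e-04 -1.e+00]
[-0.006 -0.025  0.449] turn 0.008
```

Call:
{"op": "play_rows", "data": {
  "motion": [
    [0,-0.02,0.2,0,40],
    [0,-0.02,0.33,0,40],
    [0,-0.02,0.42,0,40],
    [0,-0.02,0.45,0,40],
    [0,-0.02,0.45,0,40]
  ]
}}

```text
clock: 13.92
position: [0.4426, 0.1791, 0.0271]
ee_rot: [0.001, 0.78, 0.625, -0.0]
contact_force: [1.5, -5.0, 0.1]
width: 0.05
gripper_force: 62.7
```

Call:
{"op": "play_rows", "data": {
  "motion": [
    [0,0,0.03,0,40],
    [0,0,0.05,0,40],
    [0,0,0.05,0,40]
  ]
}}

```text
clock: 14.3
position: [0.4425, 0.179, 0.0269]
ee_rot: [0.001, 0.78, 0.625, -0.0]
contact_force: [-3.5, -6.8, 18.5]
width: 0.0497
gripper_force: 64.7
```

Call:
{"op": "play_rows", "data": {
  "motion": [
    [0,0,-0.03,0,54],
    [0,0,-0.03,0,60],
    [0,0,-0.03,0,66],
    [0,0,-0.3,0,70],
    [0,0,-1.2,0,70]
  ]
}}

```text
clock: 14.92
position: [0.4409, 0.1796, 0.0724]
ee_rot: [-0.001, 0.781, 0.625, -0.002]
contact_force: [0.6, -0.2, -0.6]
width: 0.0702
gripper_force: 0.0
```

Call:
{"op": "play_rows", "data": {
  "motion": [
    [0,0,-1,0,85],
    [0,0,-1.5,0,85],
    [0,0,-1.5,0,85]
  ]
}}

```text
clock: 15.3
position: [0.4437, 0.1803, 0.135]
ee_rot: [0.001, 0.781, 0.625, 0.002]
contact_force: [-0.5, 0.5, -1.3]
width: 0.0848
gripper_force: 0.0
```

```bash
python3 - <<'E'
from h import *
to((.604,-.0073,.12,76.6))
E
```

```text
t 15.3 p [0.4437 0.1803 0.135 ] th 77.36 w 0.0848 tilt [ 0.0021  0.0042 -1.    ]
[-3.701  4.935  0.388] turn 0.076
```

Call:
{"op": "play_rows", "data": {
  "motion": [
    [-0.8,1.1,0,0,85],
    [-1.7,2.3,0,0,70],
    [-2.6,3.5,0.1,0.07,60],
    [-3.5,4.6,0.4,0.07,60],
    [-3.7,4.93,0.4,0.07,60]
  ]
}}

```text
clock: 15.92
position: [0.603, -0.0105, 0.1145]
ee_rot: [-0.001, 0.785, 0.619, -0.001]
contact_force: [0.2, -0.0, 0.3]
width: 0.06
gripper_force: 0.0
```

Call:
{"op": "play_rows", "data": {
  "motion": [
    [0,0,0,0,60],
    [0,0,0,0,60]
  ]
}}

```text
clock: 16.18
position: [0.601, -0.0063, 0.1167]
ee_rot: [-0.001, 0.784, 0.621, -0.001]
contact_force: [0.4, 0.4, -0.1]
width: 0.06
gripper_force: 0.0
```

```bash
python3 - <<'E'
from h import *
to((.604,-.0073,.012,76.6))
E
```

```text
t 16.18 p [ 0.601  -0.0063  0.1167] th 76.71 w 0.06 tilt [ 4.0e-04 -2.1e-03 -1.0e+00]
[-0.008  0.085  2.618] turn 0.011
```

Call:
{"op": "play_rows", "data": {
  "motion": [
    [0,0.08,0.6,0,60],
    [0,0.08,1.6,0,60],
    [0,0.08,2.4,0,60],
    [0,0.08,2.6,0,60],
    [0,0.08,2.6,0,45]
  ]
}}

```text
clock: 16.8
position: [0.6052, -0.0075, 0.0135]
ee_rot: [-0.0, 0.784, 0.621, 0.0]
contact_force: [0.2, 0.6, -0.1]
width: 0.0453
gripper_force: 0.0
```

Call:
{"op": "play_rows", "data": {
  "motion": [
    [0,0,0,0,32],
    [0,0,0,0,20],
    [0,0,0,0,20],
    [0,0,0,0,20]
  ],
  "newtons": 40
}}

```text
clock: 17.3
position: [0.6069, -0.0085, 0.0149]
ee_rot: [0.001, 0.785, 0.62, 0.001]
contact_force: [-0.5, 2.2, 6.2]
width: 0.027
gripper_force: 40.3
```

Call:
{"op": "play_rows", "data": {
  "motion": [
    [0,0,-0.5,0,20],
    [0,0,-1.5,0,20],
    [0,0,-2.6,0,20],
    [0,0,-2.6,0,20],
    [0,0,-2.6,0,20]
  ]
}}

```text
clock: 17.92
position: [0.6048, -0.0084, 0.1167]
ee_rot: [-0.0, 0.785, 0.62, -0.0]
contact_force: [-0.5, -0.0, -1.3]
width: 0.0269
gripper_force: 39.6
```

```bash
python3 - <<'E'
from h import *
to((.463,.2677,.12,167.2))
E
```

```text
t 17.93 p [ 0.6048 -0.0084  0.1167] th 76.65 w 0.0269 tilt [-2.e-04 -8.e-04 -1.e+00]
[ 5.898 -5.044 -0.079] turn -9.055
```

Call:
{"op": "play_rows", "data": {
  "motion": [
    [0.8,-0.7,-0.2,-1,20],
    [2.0,-1.7,-0.3,-2,20],
    [3.2,-2.7,-0.3,-3,20],
    [4.4,-3.75,-0.3,-4,20],
    [5.5,-4.7,-0.3,-5,20]
  ]
}}

```text
clock: 18.55
position: [0.471, 0.2501, 0.1272]
ee_rot: [-0.001, 0.446, 0.895, -0.001]
contact_force: [0.9, -0.0, -0.8]
width: 0.0271
gripper_force: 39.6
```

Call:
{"op": "play_rows", "data": {
  "motion": [
    [0,0,0,-1,20],
    [0,0,0,-2,20],
    [0,0,0,-3,20],
    [0,0,0,-4.05,20],
    [0,0,0,-4.05,20]
  ]
}}

```text
clock: 19.18
position: [0.4722, 0.2486, 0.1274]
ee_rot: [-0.002, 0.113, 0.994, -0.001]
contact_force: [0.4, -0.5, -1.4]
width: 0.0274
gripper_force: 39.6
```

Call:
{"op": "play_rows", "data": {
  "motion": [
    [0,0,0,0,20],
    [0,0,0,0,20]
  ]
}}

```text
clock: 19.42
position: [0.4731, 0.2489, 0.1286]
ee_rot: [-0.0, 0.113, 0.994, -0.0]
contact_force: [-0.2, -0.6, -1.3]
width: 0.0271
gripper_force: 39.6
```

```bash
python3 - <<'E'
from h import *
to((.463,.2677,.05,167.2))
d=cam('side');save(d,'pics/side3.png')
a=cv2.imread('pics/side3.png');cv2.imwrite('pics/p3.png',cv2.resize(a[40:240,160:360],(500,500)))
E
```

```text
t 19.43 p [0.4731 0.2489 0.1286] th 167.07 w 0.0271 tilt [ 7.e-04 -6.e-04 -1.e+00]
[0.351 0.403 1.966] turn -0.013
```

View pics/p3.png

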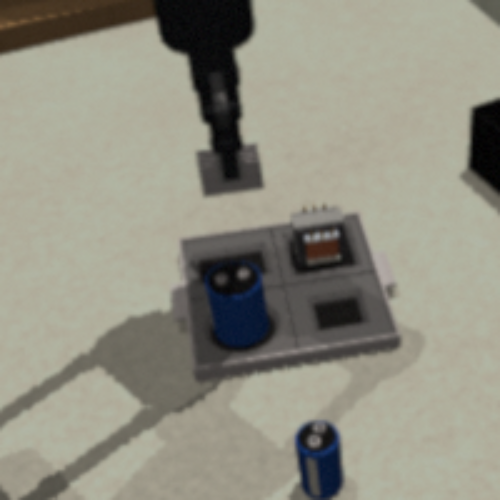

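The crop shows the large capacitor seated upright in its round nest (238,305), the transformer in its own (322,240), and the heat sink held level at (230,170). Next I lower the heat sink into its nest.

Call:
{"op": "play_rows", "data": {
  "motion": [
    [0.35,0.4,0.2,0,20],
    [0.35,0.4,0.9,0,20],
    [0.35,0.4,1.6,0,20],
    [0.35,0.4,1.95,0,20],
    [0.35,0.4,1.95,0,20]
  ]
}}

```text
clock: 20.1
position: [0.4628, 0.2674, 0.0503]
ee_rot: [-0.001, 0.112, 0.994, -0.001]
contact_force: [0.4, 0.2, -0.6]
width: 0.0271
gripper_force: 39.6
```

Call:
{"op": "play_rows", "data": {
  "motion": [
    [0,0,0,0,20]
  ]
}}

```text
clock: 20.23
position: [0.4641, 0.268, 0.0519]
ee_rot: [0.001, 0.112, 0.994, 0.0]
contact_force: [0.2, 0.4, -1.5]
width: 0.027
gripper_force: 39.6
```

```bash
python3 - <<'E'
from h import *
to((.463,.2677,.021,167.2))
E
```

```text
t 20.23 p [0.4641 0.268  0.0519] th 167.14 w 0.027 tilt [-0.0015  0.001  -1.    ]
[ 0.027 -0.015  0.772] turn -0.006
```

Call:
{"op": "play_rows", "data": {
  "motion": [
    [0.02,0,0.3,0,20],
    [0.02,0,0.55,0,20],
    [0.02,0,0.7,0,20],
    [0.02,0,0.76,0,20],
    [0.02,0,0.76,0,20]
  ]
}}

```text
clock: 20.85
position: [0.4622, 0.2678, 0.0209]
ee_rot: [-0.0, 0.112, 0.994, -0.0]
contact_force: [-1.8, -1.1, 4.1]
width: 0.0272
gripper_force: 40.1
```

Call:
{"op": "play_rows", "data": {
  "motion": [
    [0,0,0.03,0,20],
    [0,0,0.04,0,20],
    [0,0,0.04,0,20]
  ]
}}

```text
clock: 21.22
position: [0.4622, 0.2678, 0.0208]
ee_rot: [0.0, 0.112, 0.994, -0.0]
contact_force: [-4.6, -2.1, 15.3]
width: 0.027
gripper_force: 41.6
```

Call:
{"op": "play_rows", "data": {
  "motion": [
    [0,0,-0.03,0,31],
    [0,0,-0.03,0,36],
    [0,0,-0.03,0,42],
    [0,0,-0.3,0,45],
    [0,0,-1.2,0,45]
  ]
}}

```text
clock: 21.85
position: [0.4611, 0.2673, 0.0662]
ee_rot: [-0.002, 0.112, 0.994, -0.001]
contact_force: [0.9, -0.3, -0.8]
width: 0.045
gripper_force: 0.0
```

Call:
{"op": "play_rows", "data": {
  "motion": [
    [0,0,-1.2,0,60],
    [0,0,-1.8,0,60],
    [0,0,-1.8,0,60]
  ]
}}

```text
clock: 22.22
position: [0.464, 0.2686, 0.1416]
ee_rot: [0.002, 0.112, 0.994, 0.001]
contact_force: [-0.7, 1.1, -0.3]
width: 0.0597
gripper_force: 0.0
```

```bash
python3 - <<'E'
from h import *
to((.6055,-.1545,.12,98.9))
E
```

```text
t 22.23 p [0.464  0.2686 0.1416] th 167.16 w 0.0597 tilt [-0.0047  0.0032 -1.    ]
[-5.796 -9.528  0.537] turn 6.826
```

Call:
{"op": "play_rows", "data": {
  "motion": [
    [-0.6,-1,0,1,60],
    [-1.4,-2.2,0,2,60],
    [-2.1,-3.4,0,3,60],
    [-2.8,-4.6,0,4,60],
    [-3.5,-5.7,0,5,60]
  ]
}}

```text
clock: 22.85
position: [0.5477, 0.0127, 0.1376]
ee_rot: [-0.001, 0.524, 0.852, -0.001]
contact_force: [0.9, 0.1, -0.8]
width: 0.0602
gripper_force: 0.0
```

Call:
{"op": "play_rows", "data": {
  "motion": [
    [0,0,0,0,60]
  ]
}}

```text
clock: 22.98
position: [0.5489, 0.0111, 0.1376]
ee_rot: [-0.0, 0.523, 0.852, -0.001]
contact_force: [-0.0, 0.7, -0.2]
width: 0.0601
gripper_force: 0.0
```

```bash
python3 - <<'E'
from h import *
to((.6055,-.1545,.10,98.9))
E
```

```text
t 22.98 p [0.5489 0.0111 0.1376] th 116.87 w 0.0601 tilt [-2.0e-04 -1.7e-03 -1.0e+00]
[-4.332 -0.608  0.943] turn 1.797
```

Call:
{"op": "play_rows", "data": {
  "motion": [
    [-1.3,-0.2,0.3,0.9,60],
    [-2.7,-0.4,0.6,1.8,60],
    [-4,-0.6,0.9,1.8,60],
    [-4.33,-0.6,0.9,1.8,60],
    [-4.33,-0.6,0.9,1.8,60]
  ]
}}

```text
clock: 23.6
position: [0.6056, -0.1499, 0.1021]
ee_rot: [-0.001, 0.648, 0.761, -0.0]
contact_force: [-0.8, 0.4, -0.5]
width: 0.0603
gripper_force: 0.0
```

Call:
{"op": "play_rows", "data": {
  "motion": [
    [0,0,0,0,60]
  ]
}}

```text
clock: 23.72
position: [0.6053, -0.1486, 0.103]
ee_rot: [-0.001, 0.648, 0.762, 0.0]
contact_force: [-0.3, -0.3, -0.6]
width: 0.0602
gripper_force: 0.0
```

```bash
python3 - <<'E'
from h import *
to((.6055,-.1545,.011,98.9))
E
```

```text
t 23.73 p [ 0.6053 -0.1486  0.103 ] th 99.25 w 0.0602 tilt [ 1.3e-03 -9.0e-04 -1.0e+00]
[-0.151 -0.016  2.3  ] turn 0.035
```

Call:
{"op": "play_rows", "data": {
  "motion": [
    [-0.15,0,0.2,0.03,60],
    [-0.15,0,1.1,0.03,60],
    [-0.15,0,2.0,0.03,60],
    [-0.15,0,2.28,0.03,60],
    [-0.15,0,2.28,0.03,50]
  ]
}}

```text
clock: 24.35
position: [0.6067, -0.156, 0.0115]
ee_rot: [-0.0, 0.65, 0.76, -0.0]
contact_force: [0.1, 0.2, 0.2]
width: 0.0501
gripper_force: 0.0
```

Call:
{"op": "play_rows", "data": {
  "motion": [
    [0,0,0,0,36],
    [0,0,0,0,25],
    [0,0,0,0,25],
    [0,0,0,0,25]
  ]
}}

```text
clock: 24.85
position: [0.6083, -0.157, 0.0136]
ee_rot: [0.002, 0.65, 0.76, 0.001]
contact_force: [0.5, 0.6, 5.8]
width: 0.0309
gripper_force: 40.3
```

Call:
{"op": "play_rows", "data": {
  "motion": [
    [0,0,-0.5,0,25],
    [0,0,-1.5,0,25],
    [0,0,-2.6,0,25],
    [0,0,-2.6,0,25],
    [0,0,-2.6,0,25]
  ]
}}

```text
clock: 25.48
position: [0.6062, -0.1563, 0.1154]
ee_rot: [-0.0, 0.65, 0.76, -0.0]
contact_force: [-0.2, 0.1, -0.1]
width: 0.0312
gripper_force: 39.8
```

```bash
python3 - <<'E'
from h import *
to((.531,.159,.12,77.2))
E
```

```text
t 25.48 p [ 0.6062 -0.1563  0.1154] th 98.85 w 0.0312 tilt [ 4.e-04 -1.e-03 -1.e+00]
[ 8.077 -0.645 -0.11 ] turn 2.165
```

Call:
{"op": "play_rows", "data": {
  "motion": [
    [1,-0.1,0,1,25],
    [2.3,-0.2,0,2.16,25],
    [3.7,-0.3,0,2.16,25],
    [5.1,-0.4,0,2.16,25],
    [6.4,-0.5,0,2.16,25]
  ]
}}

```text
clock: 26.1
position: [0.5457, 0.095, 0.1139]
ee_rot: [-0.001, 0.781, 0.624, -0.002]
contact_force: [0.6, 0.3, -0.8]
width: 0.0312
gripper_force: 39.8
```

Call:
{"op": "play_rows", "data": {
  "motion": [
    [0,0,0,0,25]
  ]
}}

```text
clock: 26.22
position: [0.5449, 0.0966, 0.114]
ee_rot: [-0.002, 0.78, 0.626, -0.002]
contact_force: [0.3, -0.9, 0.3]
width: 0.0309
gripper_force: 39.8
```

```bash
python3 - <<'E'
from h import *
to((.5305,.157,.10,77.2))
E
```

```text
t 26.23 p [0.5449 0.0966 0.114 ] th 77.53 w 0.0309 tilt [-4.e-04 -5.e-03 -1.e+00]
[ 1.397 -0.677  0.353] turn 0.033
```

Call:
{"op": "play_rows", "data": {
  "motion": [
    [0.7,-0.35,0,0.03,25],
    [1.4,-0.68,0,0.03,25],
    [1.4,-0.68,0.4,0.03,25],
    [1.4,-0.68,1.0,0.03,25],
    [1.4,-0.68,1.55,0.03,25]
  ]
}}

```text
clock: 26.85
position: [0.5329, 0.1522, 0.0515]
ee_rot: [-0.0, 0.783, 0.622, -0.001]
contact_force: [-0.9, -0.5, -0.9]
width: 0.0307
gripper_force: 39.8
```

Call:
{"op": "play_rows", "data": {
  "motion": [
    [0,0,0,0,25],
    [0,0,0,0,25]
  ]
}}

```text
clock: 27.1
position: [0.534, 0.1531, 0.0536]
ee_rot: [0.0, 0.783, 0.622, -0.0]
contact_force: [0.6, -0.5, -0.6]
width: 0.0312
gripper_force: 39.8
```

```bash
python3 - <<'E'
from h import *
to((.5305,.157,.02,77.2))
d=cam('side');save(d,'pics/side4.png')
a=cv2.imread('pics/side4.png');cv2.imwrite('pics/p4.png',cv2.resize(a[80:220,210:350],(560,560),interpolation=2))
E
```

```text
t 27.1 p [0.534  0.1531 0.0536] th 76.9 w 0.0312 tilt [-6.e-04 -2.e-04 -1.e+00]
[ 0.077 -0.106  0.84 ] turn -0.03
```

View pics/p4.png

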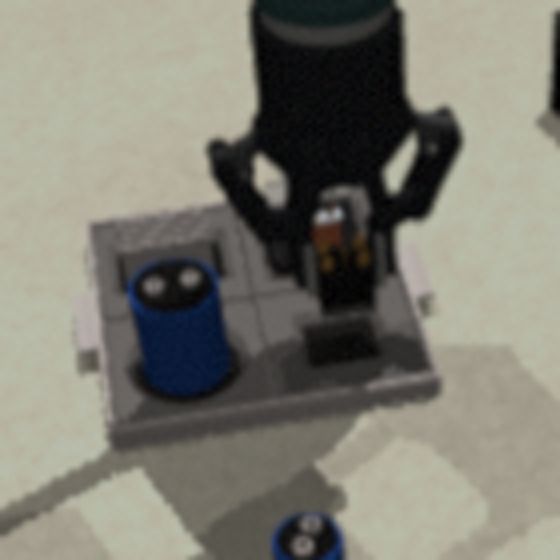

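The crop shows the relay held upright at (345,275) just above its pocket (340,340). The heat sink sits in its nest at (170,235) and the capacitor is seated.

Call:
{"op": "play_rows", "data": {
  "motion": [
    [0.08,-0.1,0.1,0,25],
    [0.08,-0.1,0.4,0,25],
    [0.08,-0.1,0.65,0,25],
    [0.08,-0.1,0.8,0,25],
    [0.08,-0.1,0.84,0,25]
  ]
}}

```text
clock: 27.78
position: [0.5298, 0.1578, 0.0196]
ee_rot: [-0.0, 0.783, 0.622, -0.001]
contact_force: [-1.8, -0.0, 6.4]
width: 0.0312
gripper_force: 40.6
```

Call:
{"op": "play_rows", "data": {
  "motion": [
    [0,0,0.02,0,25],
    [0,0,0.04,0,25],
    [0,0,0.04,0,25]
  ]
}}

```text
clock: 28.15
position: [0.5299, 0.1578, 0.0196]
ee_rot: [-0.0, 0.783, 0.622, -0.0]
contact_force: [-2.8, -1.9, 7.5]
width: 0.031
gripper_force: 40.6
```

Seated: the TCP is at .0196, which is the pick height of .0136 plus 6 mm. Now I release.

Call:
{"op": "play_rows", "data": {
  "motion": [
    [0,0,-0.03,0,35],
    [0,0,-0.03,0,40],
    [0,0,-0.03,0,46],
    [0,0,-0.3,0,50],
    [0,0,-1.2,0,50]
  ]
}}

```text
clock: 28.78
position: [0.529, 0.1577, 0.0659]
ee_rot: [-0.001, 0.783, 0.622, -0.002]
contact_force: [-0.1, 0.2, 0.8]
width: 0.0502
gripper_force: 0.0
```

Call:
{"op": "play_rows", "data": {
  "motion": [
    [0,0,-1.4,0,50],
    [0,0,-2.5,0,50],
    [-1.3,0,-2.5,0,50],
    [-2.7,0,-2.5,0,50],
    [-4.1,0,-2.5,0,50]
  ]
}}

```text
clock: 29.4
position: [0.4932, -0.003, 0.1676]
ee_rot: [0.001, 0.783, 0.623, 0.001]
contact_force: [0.8, -0.2, 0.1]
width: 0.0496
gripper_force: 0.0
```

Call:
{"op": "play_rows", "data": {
  "motion": [
    [-1.3,0,0,0,50],
    [-2.6,0,0,0,50],
    [-2.6,0,0,0,50]
  ]
}}

```text
clock: 29.78
position: [0.4695, -0.1062, 0.1674]
ee_rot: [0.001, 0.784, 0.62, -0.0]
contact_force: [0.5, 0.7, -0.1]
width: 0.0502
gripper_force: 0.0
```

```bash
python3 - <<'E'
from h import *
N=dict(tr=(.551,.2475,.05),cap=(.4425,.179,.066),hs=(.463,.2677,.036),relay=(.531,.159,.036))
B=dict(slim=(.440,-.0142,.06),longhs=(.447,-.3198,.03))
a=[]
for n in('top','side'):
    d=cam(n);X=cloud(d);save(d,f'pics/{n}5.png');a.append(cv2.imread(f'pics/{n}5.png'))
    for k,(x,y,z) in {**N,**B}.items():
        P=X[(np.hypot(X[...,0]-x,X[...,1]-y)<.05)&(X[...,2]>z-.006)&(X[...,2]<z+.02)]
        r=cv2.minAreaRect(P[:,:2].astype(np.float32)*1000)
        print(n,k,'z med/max',np.round(np.median(P[:,2]),4),np.round(P[:,2].max(),4),np.round(r[0],1),np.round(r[1],1),round(r[2],1))
cv2.imwrite('pics/p5.png',np.hstack([cv2.resize(a[0][185:290,175:280],(400,400),interpolation=2),cv2.resize(a[1][100:220,210:330],(400,400),interpolation=2)]))
E
```

```text
top tr z med/max 0.0491 0.0531 [547.5 245.7] [43.4 50.4] 72.7
top cap z med/max 0.0666 0.0747 [439.8 180.2] [47.6 49.1] 86.8
top hs z med/max 0.0347 0.0413 [459.8 266.7] [29.7 51.8] 76.5
top relay z med/max 0.0359 0.0445 [527.3 161. ] [28.5 31.7] 76.8
top slim z med/max 0.0603 0.0673 [441.4  -7.1] [18.9 33.9] 67.5
top longhs z med/max 0.0297 0.0338 [ 440.6 -341.3] [40.8 28.9] 75.6
side tr z med/max 0.0504 0.0534 [542.9 249.1] [49.5 33.8] 73.5
side cap z med/max 0.0679 0.073 [444.1 181.1] [51.6 49.3] 68.2
side hs z med/max 0.036 0.04 [462.8 268.4] [32.7 53.8] 78.3
side relay z med/max 0.039 0.0453 [519.8 171.6] [6.9 8.7] 17.6
side slim z med/max 0.0617 0.0673 [442.  -14.1] [34.  32.9] 66.2
side longhs z med/max 0.0302 0.0342 [ 448.2 -320.1] [83.9 28.8] 77.9
```

View pics/p5.png

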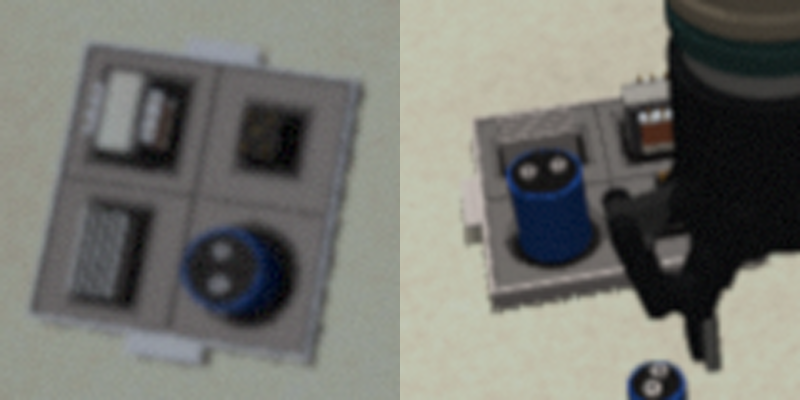

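The picture shows all four parts upright in their own nests: transformer (130,115), relay (268,137), heat sink (103,250) and capacitor (230,272) in the top half. Their tops are 6 mm above their bench heights, as they should be when fully seated. The slim capacitor and long heat sink haven't moved.

```bash
python3 -c "
from rig import manip
print(manip.sign_off())"
```

```text
the job is handed in; nothing more can be done
None
```

The transformer, large capacitor, short heat sink and relay are upright and fully down in their matching nests, the slim capacitor and long heat sink were left where they stood, and the job is handed in at about 30 s of the 106 s allowed.

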